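Slide the notched gel plate out over the shelf end

ROBOT

A 6-joint arm with a two-finger parallel gripper is mounted at the origin on the work surface. World frame = base frame: x ahead of the robot, y to its left, z up, the work surface at z = 0. Lengths are in mm, angles in rad, forces in N, time in s.
With the tool pointing down it reaches from about 325 to 875 mm from the base axis. Payload 4.4 kg.
Tool frame: the origin (TCP) lies on the centre line of the jaws, within the pads' length; the fingertips stand ahead of it and the grasp point (between the pads) lies 6 mm ahead of it (ctrl.tcp_to_tips is the z of the fingertips in the tool frame, in mm); z points along the fingers, y is the line along which they close (so a half turn about z gives the same grasp; the last joint's range is limited). The gripper opens to 85 mm and grips with 20 to 120 N. Pads are 22 mm wide; open, the fingers measure 114 mm over their backs; the gripper's body (76 mm by 85 mm) begins 54 mm behind the grasp point. The pads swing forward as they close: fully open they stand 13 mm farther back than shut.
Start: joints at [1.135, 0.207, 1.542, -0, 1.393, -0.15], TCP at [162.117, 551.675, 256.282] pointing down, gripper open.
Joint ranges: [-2.73, 2.73], [-0.86, 2.22], [0.23, 2.46], [-1.11, 4.25], [0.08, 2.63], [-2.82, 2.82]. Speed limits (rad/s): [2.79, 2.79, 3.14, 3.14, 3.14, 3.14].

INTERFACE

Orientations are given as a 3x3 rotation matrix whose columns are the frame's x, y, z axes.
In Python, from plant import ctrl, sensors, optics gives the robot as it stands. Calls block until the motion is done:
- ctrl.move_ptp(position, orientation): joint-space move of the TCP to a pose.
- ctrl.move_l(position, rot=None, vel=150, threshold=None): straight line of the TCP; rot=None keeps the orientation; vel is the mean speed in mm/s. With threshold (N) it stops when the force on the tool has changed by that much, and returns True; else False.
- ctrl.set_joints(angles): joint-space move.
- ctrl.gripper_to(opening, force=None): finger opening in mm; force is the grip in N (None keeps the last); returns when the fingers have stopped.
- ctrl.hold(seconds).
- ctrl.solve_ik(position, orientation): joint angles nearest the present ones, or None.
- sensors.read_state(): the state.
- optics.grab_frame(name): name is "side" or "top" or "wrist"; returns (picture, depth): 384x512x3 uint8, red, green, blue; 384x512 float32, mm along the optical axis (not along the pixel's ray), 0 where there is no reading.
- optics.camera_params(name): a dict with "mtx" (3x3 intrinsics, pixels), "k1" (the pictures are not rectified: a ray, as slopes to the right and down, at radius r is drawn at 1 + k1 r^2 times it, then the intrinsics apply), "R" (3x3) and "t" (3): a world point X has camera coordinates R X + t; the wrist camera has in their place "T_tool_cam" (4x4, takes a point from camera to tool coordinates, whose origin is the TCP and whose axes are the flange's). Camera axes: x right, y down, z forward; pixel columns grow to the right and rows downward; lengths in mm; the calibration is good to about 2 mm. A picture is of the moment at which its call begins: read the wrist's pose just before it. camera_params takes no time and is no camera call.
A pose or a line that the arm cannot do raises ctrl.MotionError and nothing moves.
- ctrl.finish_job(): hands the job in; it is judged then, once.
The state is a dict: "t": time; "q": joint angles; "qvel": joint speeds; "tau": joint torques, N m; "eef_pos": TCP position; "eef_rot": TCP orientation; "force": force on the tool from outside, world axes, zero at the start; "wrist_torque": the same for the moment, N m; "grip_width": finger opening in mm; "grasp_force": force on a finger pad.
Only numpy, scipy, OpenCV 4.12 (cv2) and the standard library are available. Lean on these libraries where they do the work, as an engineer would, in place of code of your own. Each camera call takes 0.05 s, during which the arm holds its last target. There are 200 camera calls.

TASK

Two flat white gel plates lie on the raised shelf. With the fingertips, push the notched one along the shelf and out over the end nearest to it until 3 to 5 cm of it sticks out, so that its edge can be taken from there, and leave it lying flat, square to the shelf and not over the front edge. Do not pick anything up, and leave the plain plate and all the other things as they are.

Things in the scene. Friction and masses are not known exactly. Their poses are not given: they have to be found in the camera images.
- shelf: fixed raised shelf: blue-grey board 260 (x) x 620 (y) x 18 mm on steel trestles, top 80 mm above the bench. Origin on the bench under its centre. x runs from the front edge (robot's side, -130 mm) to the back edge (+130); a thin rod rail stands 30 mm over the board at x = 122. y runs along it; open ends at y = -310 and +310 mm. Small things stand along the back (x over 50 mm)
- notched_plate: the plate to push: white ceramic, 100 (x) x 160 (y) x 5 mm, 0.2 to 0.35 kg, loose and flat on the shelf near one end, up to 12 degrees askew. Its front long side (-x) has a notch 120 mm long and 20 mm deep in the middle, leaving a 20 mm ear at each end. Short ends (y = -80, +80 mm) are straight, 100 mm long. Origin: centre of the 100 x 160 outline, on the underside; z up
- plain_plate: the other white ceramic gel plate, 100 (x) x 160 (y) x 5 mm without a notch, loose and flat on the shelf near the other end; must stay where it is. Origin at its centre, on the underside.
- vial: small amber vial, 28 mm across, 50 mm tall, standing on the shelf in the gap between the two plates; must stay. Origin at the centre of its underside.
- jar: white jar, 56 mm across, 62 mm tall, at the back of the shelf; must stay. Origin at the centre of its underside.
- amber_jar: amber jar with black cap, 52 mm across, 70 mm tall, at the back of the shelf; must stay. Origin at the centre of its underside.
- tube_rack: white tube rack with tubes, 55 (x) x 115 (y) mm, 57 mm tall, at the back of the shelf; must stay. Origin at the centre of its underside.
- slide_box: clear slide box with grey lid, 60 (x) x 92 (y) mm, 54 mm tall, at the back of the shelf; must stay. Origin at the centre of its underside.
- pipette: white micropipette lying on the bench in front of the shelf, 275 mm long along its y, 24 mm high; must stay. Origin under its middle.
- timer: white bench timer, 60 x 70 x 20 mm, on the bench in front of the shelf; must stay. Origin at the centre of its underside.
Things that resemble listed ones, but are neither listed nor needed, are in the scene too. Leave any pink or red look-alike of the notched_plate alone.

How it is judged (in metres and radians):
At the end, for the whole second after the job is handed in: the notched plate lies at rest and flat on the shelf with 30 to 50 mm (1 mm grace) of its length past one shelf end, within 7 degrees of square to the shelf, at most about 5 mm of it over the front edge; the plain plate and the vial are within 15 mm of where they were ((y of notched_plate in the frame of shelf between 0.259 and 0.281 m or y of notched_plate in the frame of shelf between -0.281 and -0.259 m) and angle between the y axis of notched_plate and the y axis of shelf, either way round below 0.12 rad and x of notched_plate in the frame of shelf above -0.085 m and height (world z) of notched_plate between 0.077 and 0.083 m and angle between notched_plate's own z axis and vertical below 0.03 rad and linear speed of notched_plate below 0.01 m/s and distance of each of plain_plate, vial from where it was at the start of the episode below 0.015 m); the robot touches nothing.
It fails at once if the notched plate was lifted, tipped or pushed off the shelf (height (world z) of notched_plate above 0.088 m or height (world z) of notched_plate below 0.074 m or angle between notched_plate's own z axis and vertical above 0.08 rad).
It fails at once if the plain plate was moved or lifted (distance of plain_plate from where it was at the start of the episode above 0.015 m or angle between plain_plate's own z axis and vertical above 0.08 rad).
It fails at once if one of the other things was moved or knocked over (distance of any of vial, jar, amber_jar, tube_rack, slide_box, pipette, timer from where it was at the start of the episode above 0.015 m or angle between vial's own z axis and vertical above 0.3 rad).
It also fails if it takes over 38 s, if anything falls off the work surface, if the arm or the gripper's body presses on something with over 40 N, if the wrist force passes 120 N, or if a joint passes its speed limit or range.

## Working session

There is one attempt and no reset: what is moved stays moved. The work goes in short steps, each a Python script; the robot and the scene stay as the last script left them, time stands still between calls to the robot, and variables do not carry over. Pictures are saved under pics/ and viewed, at most 10 in all, crops included, and the job is handed in when it is done.

```bash
mkdir -p pics; ls
cat > h.py <<'E'
import numpy as np, cv2
from plant import ctrl, sensors, optics
def cam(n):
    p=optics.camera_params(n)
    if 'R' in p: R,t=np.array(p['R']),np.array(p['t'])
    else:
        s=sensors.read_state(); T=np.eye(4); T[:3,:3]=s['eef_rot']; T[:3,3]=s['eef_pos']
        M=np.linalg.inv(T@np.array(p['T_tool_cam'])); R,t=M[:3,:3],M[:3,3]
    return np.array(p['mtx']),p['k1'],R,t
def toplane(c,uv,z):
    "pixels -> world xy on plane z"
    K,k,R,t=c; d=cv2.undistortPoints(np.array(uv,float).reshape(-1,1,2),K,np.array([k,0,0,0.]))[:,0]
    r=np.c_[d,np.ones(len(d))]@R; o=-R.T@t
    return o+r*((z-o[2])/r[:,2])[:,None]
def save(n,im,s=1.5): cv2.imwrite(f'pics/{n}.png',cv2.resize(im[:,:,::-1],None,fx=s,fy=s,interpolation=cv2.INTER_CUBIC))
E
python3 - <<'E'
from h import *
for n in ('top','side'):
    im,d=optics.grab_frame(n); np.save(n,im); np.save(n+'d',d); save(n,im); c=cam(n); print(n,-c[2].T@c[3],c[0][0,0],c[1])
s=sensors.read_state(); print(s['t'],ctrl.tcp_to_tips,s['eef_rot'])
E
```

```text
pics
top [ 360.91838286   22.15260178 1211.31444392] 367.88341972496215 -0.054947243972792
side [ 208.76787516 -772.13760741  654.52662409] 381.87097860869613 0.013552548934770231
0.1 25.0 [[-9.59443998e-01  2.81897939e-01 -8.75491370e-04]
 [ 2.81899124e-01  9.59442233e-01 -1.86679933e-03]
 [ 3.13736511e-04 -2.03788966e-03 -9.99997874e-01]]
```

View pics/top.png

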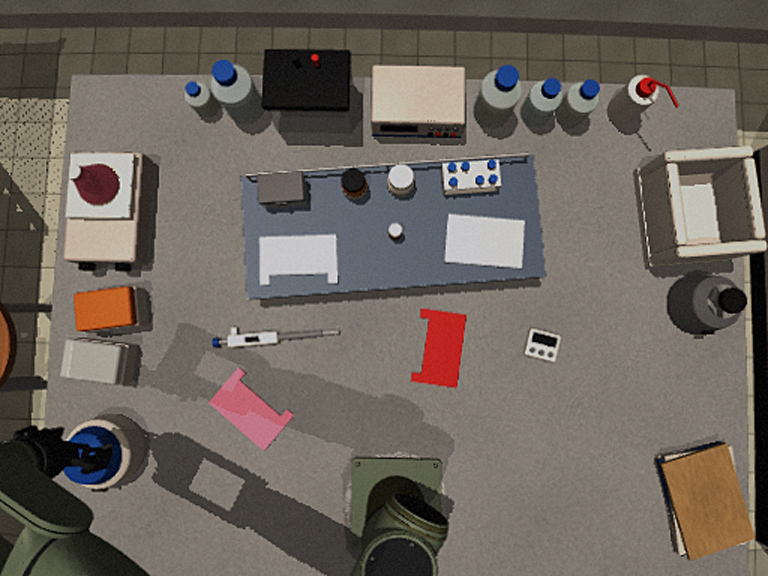

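View pics/side.png

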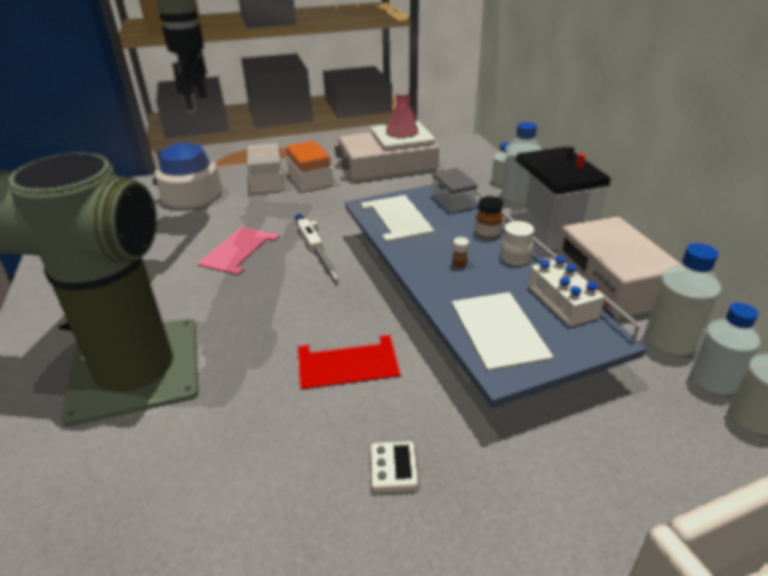

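The top view shows the notched plate at the left (+y) end of the shelf (px 260–338, 235–285 in the 1.5x picture), slightly askew. The vial is at (396, 232), the plain plate on the right, and the red and pink look-alikes on the bench. The side view agrees. I'll enlarge next.

Run:
```python
from h import *
im=np.load('top.npy'); save('crop',im[95:210,155:285],6)
```

```text
(no output)
```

View pics/crop.png

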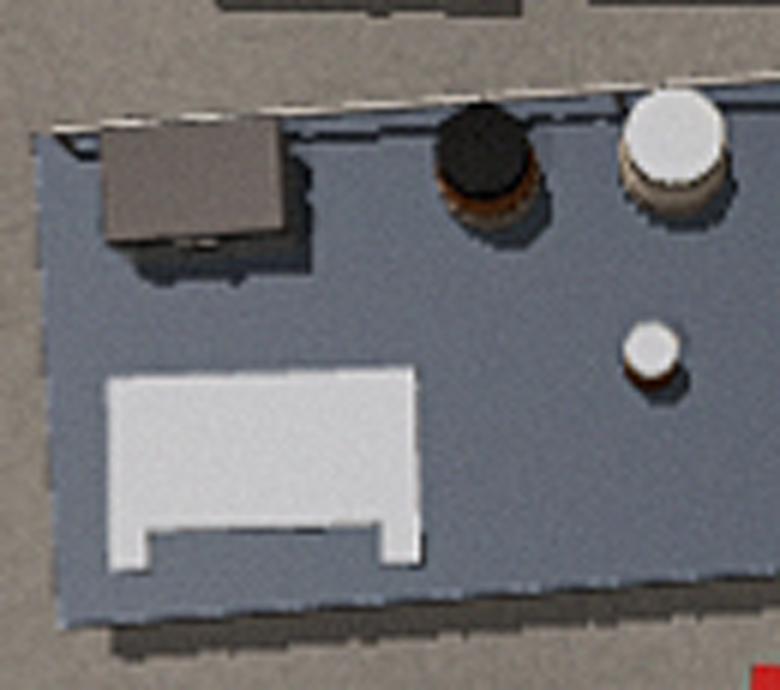

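The crop shows the plate corners at (107,378), (414,367), (420,564) and (109,571). The shelf's left-end corners are at (38,135) and (62,627), and the vial is at (652,365).

Run:
```python
from h import *
np.set_printoptions(precision=1,suppress=True)
c=cam('top')
f=lambda p:(np.array(p,float)+.5)/6-.5+[155,95]
S=toplane(c,np.r_[f([(38,135),(62,627)]),(np.array([(543,276),(534,155)])+.5)/1.5-.5],80)
P=toplane(c,f([(107,378),(414,367),(420,564),(109,571)]),85)
V=toplane(c,f([(652,348)]),130)
print(S,P,V)
# shelf axes: y (to left/+y)
ey=(S[1]-S[2]); ey[2]=0; L=np.linalg.norm(ey); ey/=L; ex=np.array([ey[1],-ey[0],0]); 
cen=S.mean(0)
print('L',L,'back-edge',np.linalg.norm(S[0]-S[3]),'cen',cen,'yaw deg',np.degrees(np.arctan2(-ey[0],ey[1])))
for n,X in(('S',S),('P',P),('V',V)): print(n,np.c_[(X-cen)@ex,(X-cen)@ey])
```

```text
[[ 685.1  338.4   80. ]
 [ 426.1  313.7   80. ]
 [ 486.5 -295.4   80. ]
 [ 743.9 -278.    80. ]] [[555.4 294.7  85. ]
 [564.3 135.7  85. ]
 [462.1 129.6  85. ]
 [455.1 289.4  85. ]] [[568.2  13.3 130. ]]
L 612.0586290918769 back-edge 619.2121470220337 cen [585.4  19.7  80. ] yaw deg 5.663257605022423
S [[ 130.7  307.3]
 [-129.5  308.3]
 [-129.5 -303.8]
 [ 128.3 -311.9]]
P [[  -2.7  276.7]
 [  -9.6  117.5]
 [-111.8  121.5]
 [-103.   281.2]]
V [[-17.7  -4.7]]
```

```bash
cat >> h.py <<'E'
a=np.radians(5.5); ex=np.array([np.cos(a),np.sin(a),0]); ey=np.array([-np.sin(a),np.cos(a),0]); cen=np.array([585.2,18.5,0])
W=lambda x,y,z: cen+x*ex+y*ey+[0,0,z]
R0=np.c_[ey,ex,[0,0,-1]]; R1=np.c_[-ey,-ex,[0,0,-1]]
E
python3 - <<'E'
from h import *
np.set_printoptions(precision=2,suppress=True)
p=W(-55,82,220)
for R in(R0,R1): print(ctrl.solve_ik(p,R))
R=min((R for R in(R0,R1) if ctrl.solve_ik(p,R) is not None),key=lambda R:abs(ctrl.solve_ik(p,R)[5]))
ctrl.move_ptp(p,R); ctrl.gripper_to(60)
ctrl.move_l(W(-55,82,125),vel=120)
hit=ctrl.move_l(W(-55,82,97),vel=20,threshold=3)
s=sensors.read_state(); print(hit,s['eef_pos'],s['force'],s['grip_width'],s['t'])
im,_=optics.grab_frame('top'); save('t2',im[95:210,155:285],6); im,_=optics.grab_frame('side'); save('s2',im[100:260,200:420],3.5)
E
```

```text
[ 0.02  0.15  1.69 -0.    1.31 -0.08]
None
True [522.47  94.84  99.97] [-0.79 -0.41  4.18] 60.37570730959536 4.6417
```

View pics/s2.png

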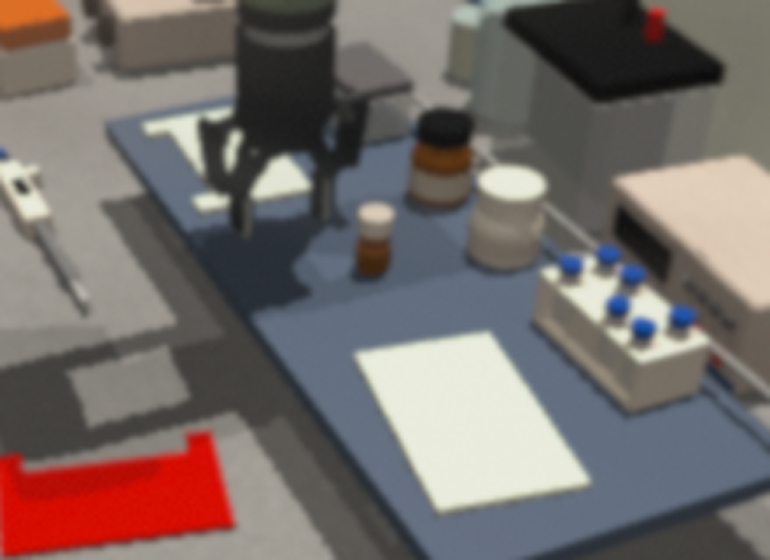

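The side view shows both fingertips (crop px (240,230) and (322,215)) on the board just short of the plate's near end, clear of the vial at (375,245). They touched the board at TCP z ≈ 100. I'll lift 1.7 mm and push.

Run:
```python
from h import *
np.set_printoptions(precision=2,suppress=True)
ctrl.move_l(W(-55,82,101.7),vel=20)
print(ctrl.move_l(W(-55,163,101.7),vel=30,threshold=15))
s=sensors.read_state(); print(s['eef_pos'],s['force'],s['t'])
ctrl.move_l(W(-55,150,101.7),vel=60); ctrl.move_l(W(-55,130,200),vel=150)
s=sensors.read_state();im,_=optics.grab_frame('top'); save('t3',im[95:210,130:260],6); print(s['t'])
```

```text
False
[514.86 175.42 101.71] [ 0.16 -1.9  -0.42] 7.8833
9.0667
```

View pics/t3.png

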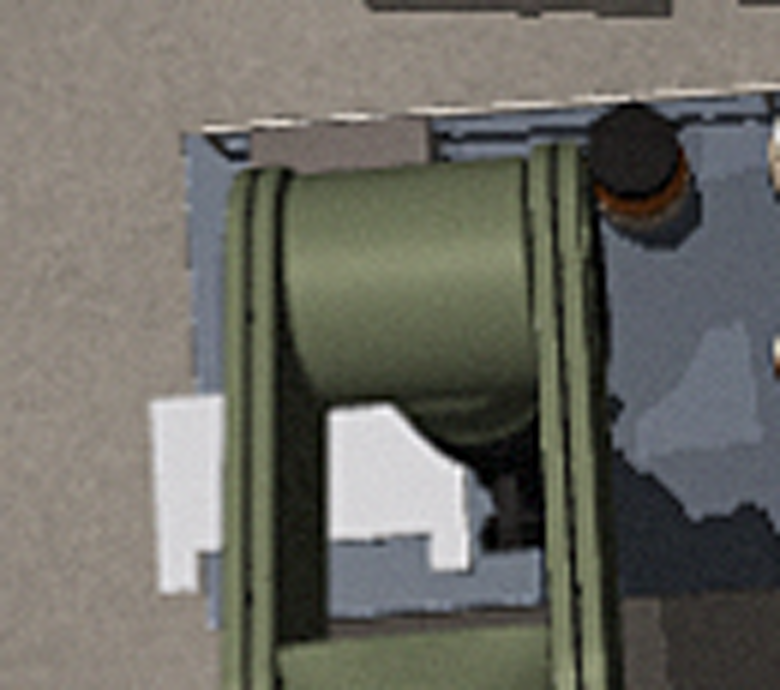

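The plate now overhangs the left end: corners at (151,400), (161,593) and (469,571), with the shelf end running (183,135)–(208,627).

Run:
```python
from h import *
np.set_printoptions(precision=1,suppress=True)
c=cam('top'); f=lambda p:(np.array(p,float)+.5)/6-.5+[130,95]
for z,p in((85,[(151,400),(161,593),(469,571)]),(80,[(183,135),(208,627)])):
    X=toplane(c,f(p),z)-cen; print(np.c_[X@ex,X@ey])
```

```text
[[ -10.5  333.5]
 [-111.1  333.2]
 [-111.6  174.3]]
[[ 130.3  311.5]
 [-129.9  311.2]]
```

The overhang is 22 mm and square, so I need about 18 mm more.

Run:
```python
from h import *
np.set_printoptions(precision=2,suppress=True)
ctrl.move_l(W(-57,145,125),vel=120);ctrl.move_l(W(-57,145,101.7),vel=40)
print(ctrl.move_l(W(-57,180.5,101.7),vel=25,threshold=15))
ctrl.move_l(W(-57,168,101.7),vel=60); ctrl.move_l(W(-57,120,220),vel=150)
ctrl.move_ptp(W(-150,-100,260),R0)
im,_=optics.grab_frame('top'); save('t4',im[95:210,130:260],6); save('t4f',im,1.5);print(sensors.read_state()['t'])
```

```text
False
14.575
```

View pics/t4.png

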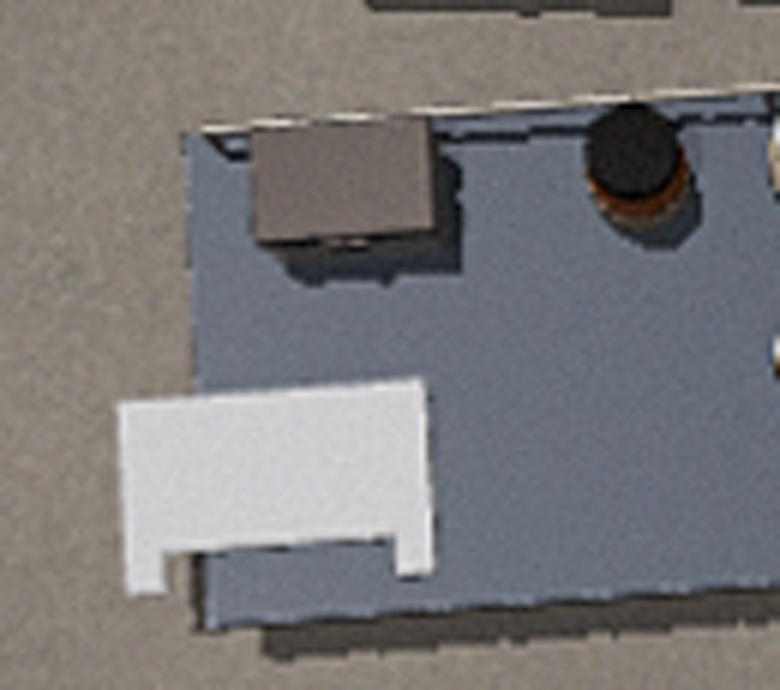

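The plate is square to the shelf. Its corners are at (118,403), (425,378), (433,574) and (127,594).

Run:
```python
from h import *
np.set_printoptions(precision=1,suppress=True)
c=cam('top'); f=lambda p:(np.array(p,float)+.5)/6-.5+[130,95]
X=toplane(c,f([(118,403),(425,378),(433,574),(127,594)]),85)-cen; X=np.c_[X@ex,X@ey]; print(X,X.mean(0)-[0,1.3])
m=X.mean(0)[1]-1.3
if 262<m<278: ctrl.hold(.3); print(ctrl.finish_job())
```

```text
[[ -10.7  350.8]
 [  -9.9  190.8]
 [-111.7  192.8]
 [-110.3  350.8]] [-60.7 270. ]
the job is handed in; nothing more can be done
None
```

I pushed the notched plate out over the +y end of the shelf, where it measures about 40 mm of overhang, square to the shelf and clear of the front edge. I then handed the job in; no verdict came back, and I did not re-measure the vial or the plain plate afterwards.

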